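# Set a shelf board to the length stop on the sawing board

## Task

Get the shelf board ready to be sawn to the longer of the two set lengths: flip down the length stop that is farther from the saw slot, leaving the nearer one up, then push the board gently with the fingertips until its long edge lies flush along the fence and its end rests against the lowered stop. Only push it, flat on the plywood: do not lift it or ram it, and leave the tools and other things lying about where they are.

Things in the scene. Friction and masses are not known exactly. Their poses are not given: they have to be found in the camera images.
- saw_base: Sawing board, screwed to the bench: plywood base 190 x 500 x 18 mm with a fence along its far side. Origin: centre of its underside, at bench height; its top is 18 mm higher. x points away from the robot, square to the fence; y runs along the fence to the robot's left. The saw slot cuts the fence at y = -60 mm; a dark line across the base continues it.
- fence (a point): Point on the fence's working face (the side towards the robot) at saw_base x = +65, y = 0 mm, at the height of the base's top. The fence is a straight wooden bar, 22 mm thick and 500 mm long along y; it stands 30 mm above the base, and left of the saw slot 38 mm with the aluminium T-track on it.
- long_stop: Carriage of the wanted flip stop, clamped on the track, farther (left) from the saw slot. Origin: on the track's top, in the plane of the fence's working face and the mid-plane of the stop's arm; axes parallel to saw_base. The arm is 14 mm thick along y: the board must meet its face, the plane y = -7 mm. A black knob left of the arm stands 24 mm above the track.
- long_arm (a joint): Hinge of the wanted stop's L-shaped steel arm, rad: 0 fully down, about 1.5 raised (at the start). Down, its bar reaches level from the hinge 37 mm towards the robot, top 8 mm above the hinge line, and its leg (2 to 26 mm in front of the fence face) hangs to 4 mm above the base. A friction washer (0.04 N m, some 2 N at the bar) keeps it where it is left.
- long_pivot (a point): The wanted stop's hinge, in the arm's mid-plane: 11 mm behind the fence's working face, 70 mm above the bench; the hinge line runs along the fence. Raised, the bar stands up on edge to 37 mm above the hinge line and the leg points to the robot, 48 mm in front of it. Drawn over from behind towards the robot, then pressed level on the bar, it swings fully down.
- short_arm (a joint): Hinge of the other flip stop, an identical one nearer the saw slot (80 mm or more to the right of the wanted one): 0 down, about 1.5 raised. It stays raised; its highest point is then about 110 mm above the bench.
- short_pivot (a point): The other stop's hinge, in its arm's mid-plane.
- board: The shelf board: brown wood, 90 mm wide (x) x 260 mm long (y) x 18 mm thick, 0.17 to 0.34 kg, lying loose and slightly askew on the base in front of the fence, short of the wanted stop. Origin: centre of its underside; at yaw equal to the base's it lies parallel to the fence, +x side towards the fence, +y end towards the stops.
- board_center (a point): Centre of the board, half-way up (27 mm above the bench while it lies on the base).
- corner_left (a point): The board's corner at fence side (+45 mm x) and left end (+130 mm y), half-way up.
- corner_right (a point): The board's corner at fence side (+45 mm x) and right end (-130 mm y), half-way up.
- offcut: Bystander: a small offcut, 45 x 32 x 18 mm, on the left front corner of the base. Origin under its centre.
- tape: Bystander: tape measure, 72 x 40 x 48 mm, beyond the fence. Origin under its centre.
- glue: Bystander: white glue bottle, 60 mm across, 178 mm tall, standing to the left of the base. Origin under its centre.
- screw_jar: Bystander: glass jar with steel cap, 64 mm across, 75 mm tall, to the left of the base. Origin under its centre.
- pencil: Bystander: flat red carpenter's pencil, 175 x 15 x 8 mm, right of the base, beside the saw. Origin under its centre.
- try_square: Bystander: try square lying flat to the left of the base, stock 115 x 18 x 16 mm along its own y, blade 150 mm along its own x. Origin under the stock's centre.
- backsaw: Bystander: backsaw lying flat to the right of the base, about 330 mm long (along x, handle to -x) and 95 mm wide, 22 mm high. Origin near its middle on the bench.

How it is judged:
By the outcome, as a careful person would: the job done as asked, in the order asked, and still so for the second after the job is handed in, with the robot touching nothing.
It also fails if it takes over 72 s, if anything falls off the work surface, if the arm or the gripper's body presses on something with over 40 N, if the wrist force passes 120 N, or if a joint passes its speed limit or range.

## Robot

A 7-joint arm with a two-finger parallel gripper is mounted at the origin on the work surface. World frame = base frame: x ahead of the robot, y to its left, z up, the work surface at z = 0. Lengths are in mm, angles in degrees, forces in N, time in s.
With the tool pointing down it reaches from about 350 to 775 mm from the base axis. Payload 3.1 kg.
Tool frame: the origin (TCP) lies at the very end of the fingers, on their centre line; the grasp point (between the pads) lies 19 mm behind it; z points along the fingers, y is the line along which they close (so a half turn about z gives the same grasp; the last joint's range is limited). The gripper opens to 85 mm and grips with 20 to 120 N. Pads are 22 mm wide; open, the fingers measure 114 mm over their backs; the gripper's body (76 mm by 85 mm) begins 54 mm behind the grasp point. The pads swing forward as they close: fully open they stand 13 mm farther back than shut.
Start: joints at [-70.858, 17.813, 0.802, 86.603, -0.252, 75.585, -1.558], TCP at [201.834, 511.645, 231.304] pointing down, gripper open.
Joint ranges: [-154.91, 154.91], [-16.99, 109.72], [-72.82, 74.43], [7.12, 147.25], [-82.49, 262.49], [11.32, 116.49], [-174.64, 174.64]. Speed limits (degrees/s): [159.86, 159.86, 180, 180, 180, 180, 180].

## Interface

Orientations are given as [roll, pitch, yaw] about the fixed x, y, z axes, in that order (R = Rz(yaw) Ry(pitch) Rx(roll)).
In Python, from cell import robot, get_image gives the robot as it stands. The module is installed in compiled form; this text tells all that it offers.
- The arm moves only by the tool drive_tool, never from a script. Its argument "motion" is a list of rows, each a list of 3 entries, a list of its own where there are three numbers: the shift along the tool's x, y, z each as a share of 0.15 m, from -1 to 1, then the turn about the tool's z as a share of 90 degrees, from -1 to 1, then the opening, from 0 (shut) to 1 (fully open). In form: [[[tx, ty, tz], turn, fingers], ...]. A call has exactly 10 rows; each row shifts and turns the commanded pose from where the row before left it, along the tool's axes as they then stand; what a row does not reach is not made up. A row lasts 1/10 s, in which the tool goes at most 50 mm and 8.59 degrees, less where a joint would pass 70% of its speed; a pose out of reach is approached as far as the arm can. A call with a number of a shift or a turn outside -1 to 1 is refused whole. A call with a gripper value outside its range is refused whole. The fingers move at their own pace and stop on an object; the grip force is fixed at half the most. Time passes only in rows, so rows that do not move let the fingers close, or fill a call up. It gives the time, the measured TCP pose, the force, the opening and the grip force at its end, in the units of the state.
- robot.get_obs(): the state, without advancing time (a new reading comes with each control period).
- get_image(name): name is "scene" or "top"; returns a dict with "color" (384x512x3 uint8, red, green, blue), "mtx" (3x3 intrinsics, pixels), "k1" (the pictures are not rectified: a ray, as slopes to the right and down, at radius r is drawn at 1 + k1 r^2 times it, then the intrinsics apply), "R" (3x3) and "t" (3): a world point X has camera coordinates R X + t. Camera axes: x right, y down, z forward; pixel columns grow to the right and rows downward; lengths in mm; the calibration is good to about 2 mm. A picture is of the moment at which its call begins. There is no depth.
- robot.job_done(): hands the job in; it is judged then, once.
The state is a dict: "time_s": time; "joints": joint angles; "qd": joint speeds; "joint_torque": joint torques, N m; "tcp_pos": TCP position; "ee_rot": TCP orientation; "contact_force": force on the tool from outside, world axes, zero at the start; "torque": the same for the moment, N m; "finger_gap": finger opening in mm; "grip_force": force on a finger pad.
Only numpy, scipy, OpenCV 4.12 (cv2) and the standard library are available. Lean on these libraries where they do the work, as an engineer would, in place of code of your own. Each camera call takes 0.05 s, during which the arm holds its last target. There are 200 camera calls.

## Working session

There is one attempt and no reset: what is moved stays moved. The work goes in short steps, Python scripts to look and compute and a tool call to move; the robot and the scene stay as the last step left them, time stands still between calls to the robot, and variables do not carry over. Pictures are saved under pics/ and viewed, at most 10 in all, crops included, and the job is handed in when it is done.

Besides the shell and the picture viewer there is one more tool, called after "Request:" as name(argument=value, ...) on one line, values as JSON. drive_tool: Moves the arm, as the interface text tells. Its arguments: {"type":"object","properties":{"motion":{"type":"array"}},"required":["motion"]}

```bash
mkdir -p pics
cat > h.py <<'E'
import numpy as np, cv2
from cell import robot, get_image
def ray(im,u,v):
    K=im["mtx"];p=cv2.undistortPoints(np.array([[[u,v]]],float),np.array(K,float),np.array([im["k1"],0,0,0.]))[0,0]
    R=np.array(im["R"]);d=R.T@np.array([p[0],p[1],1]);return -R.T@np.array(im["t"]),d
def onz(im,u,v,z):
    o,d=ray(im,u,v);return o+d*(z-o[2])/d[2]
def proj(im,X):
    c=np.array(im["R"])@np.array(X,float)+im["t"];a=c[:2]/c[2];a=a*(1+im["k1"]*(a@a));K=np.array(im["mtx"]);return (K@[a[0],a[1],1])[:2]
def two(a,ua,b,ub):
    o1,d1=ray(a,*ua);o2,d2=ray(b,*ub);s=np.linalg.lstsq(np.c_[d1,-d2],o2-o1,rcond=None)[0]
    p,q=o1+s[0]*d1,o2+s[1]*d2;return (p+q)/2,np.linalg.norm(p-q)
E
python3 - <<'E'
from h import *
import pickle
for n in("scene","top"):
    im=get_image(n);pickle.dump(im,open(n+".pkl","wb"))
    cv2.imwrite(f"pics/{n}.png",cv2.resize(im["color"][...,::-1],(800,600),interpolation=cv2.INTER_CUBIC))
    print(n,-np.array(im["R"]).T@im["t"],im["mtx"],im["k1"])
print(robot.get_obs())
E
```

```text
scene [1412.58610164  210.260317    984.15839662] [[442.63463606   0.         251.93959389]
 [  0.         442.63463606 190.97110257]
 [  0.           0.           1.        ]] -0.0471117404420629
top [ 473.01407444  -60.71304858 1091.22236871] [[353.39193133   0.         254.57598931]
 [  0.         353.39193133 191.30470298]
 [  0.           0.           1.        ]] 0.004959524508059739
{'time_s': 0.1, 'joints': array([-70.85607853,  17.85775933,   0.7998614 ,  86.68241093,
        -0.24977044,  75.58449691,  -1.55982673]), 'qd': array([ 0.00368161, -0.12067093,  0.05213354, -0.28873879,  0.04755245,
        0.023129  ,  0.01394346]), 'joint_torque': array([ 3.64863618e-04, -3.80857730e+01,  1.46468994e-01, -2.31242359e+01,
        1.22869306e-02,  8.15582840e-03, -1.08847203e-05]), 'tcp_pos': array([201.61699972, 511.01272031, 230.31392241]), 'ee_rot': array([-1.79877239e+02,  6.84579356e-03,  1.58472226e+02]), 'contact_force': array([-0.30871434, -0.41023979,  0.3070581 ]), 'torque': array([ 0.03105175, -0.03435548, -0.00710549]), 'grip_force': 0.0, 'finger_gap': 85.2608285740894}
```

View pics/scene.png

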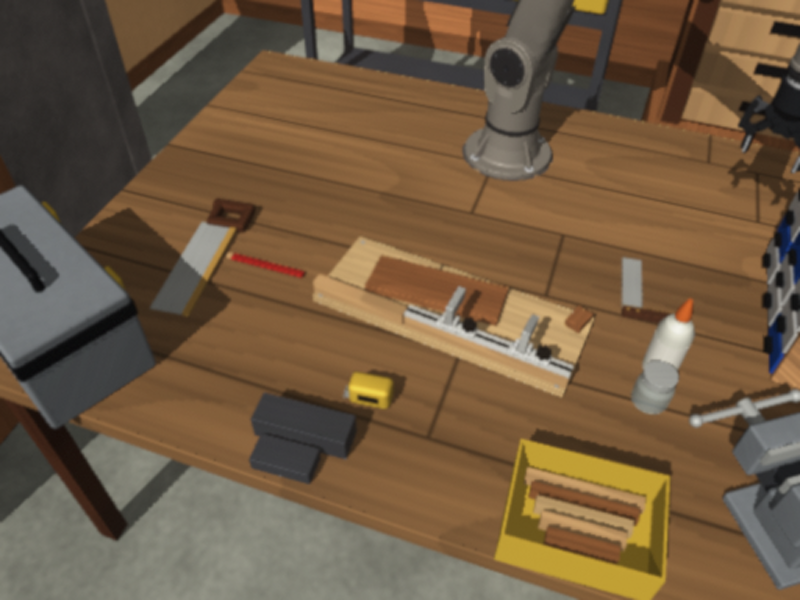

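View pics/top.png

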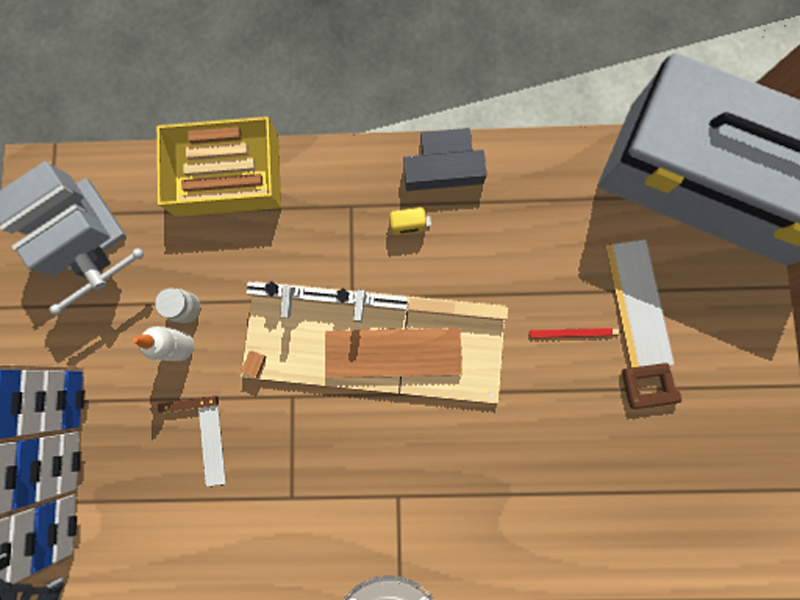

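The top view shows the base at about (245–508, 283–410), the board at (325–462, 328–378), the long stop at (287, 300) and the short stop at (360, 303). Next I'll enlarge the base area in both views.

Run:
```python
from h import *
import pickle
for n,(a,b,w,h) in dict(top=(148,172,190,100),scene=(192,145,195,115)).items():
    c=pickle.load(open(n+".pkl","rb"))["color"][b:b+h,a:a+w,::-1]
    cv2.imwrite(f"pics/{n}_c.png",cv2.resize(c,None,fx=4,fy=4,interpolation=cv2.INTER_CUBIC))
```

```text
(no output)
```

View pics/top_c.png

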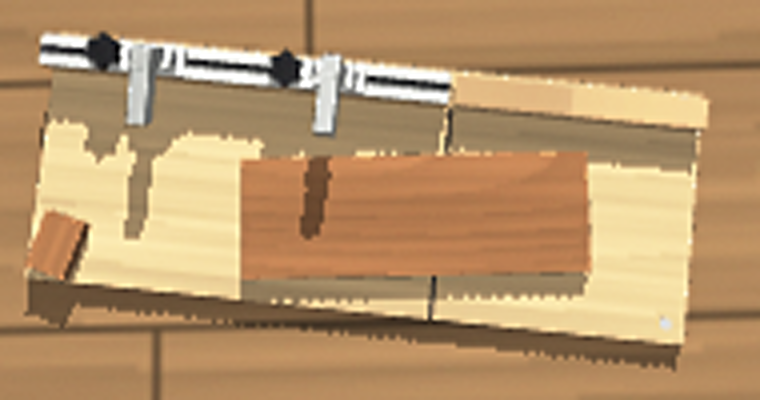

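View pics/scene_c.png

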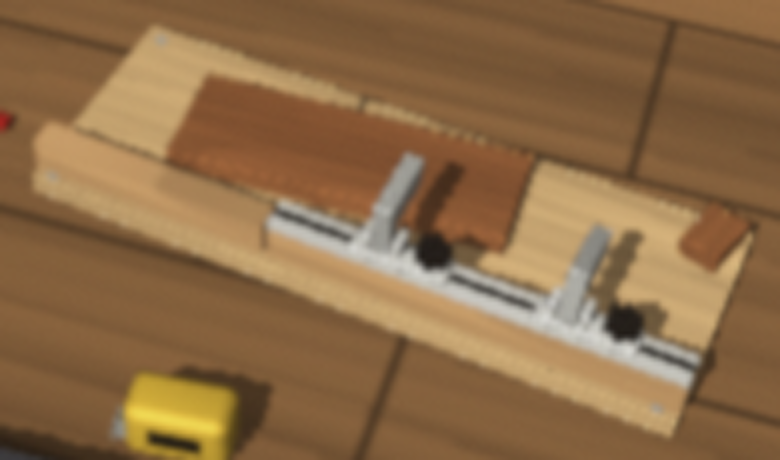

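Pixels in the top crop (4x, offset 148,172):
- **Base, near edge:** (26,275) to (683,345).
- **Track:** far left (40,33), far right (452,72).
- **Fence:** far right corner (708,98).
- **Board corners:** (241,160), (587,152), (591,272), (241,280).
- **Arms:** leg ends at about (138,124) for the long stop and (324,132) for the short one.

The scene crop gives the leg ends at (600,228) and (412,156).

Run:
```python
from h import *
import pickle
T=pickle.load(open("top.pkl","rb"));S=pickle.load(open("scene.pkl","rb"))
t=lambda u,v:(148+(u+.5)/4-.5,172+(v+.5)/4-.5)
s=lambda u,v:(192+(u+.5)/4-.5,145+(v+.5)/4-.5)
P={k:onz(T,*t(*uv),z) for k,(uv,z) in dict(nl=((26,275),18),nr=((683,345),18),fr=((708,98),48),frn=((696,129),48),tl=((40,33),56),tr=((452,72),56),trn=((449,101),56),tln=((40,65),56),
 b1=((241,160),36),b2=((587,152),36),b3=((591,272),36),b4=((241,280),36),slot=((432,318),18)).items()}
for k in P:print(k,P[k].round(1))
a=P["nl"]-P["nr"];b=P["tl"]-P["fr"];c=P["b1"]-P["b2"];c2=P["b4"]-P["b3"]
yaw=[np.degrees(np.arctan2(-v[0],v[1])) for v in(a,b,c,c2,P["trn"]-P["frn"]*1)]
print("yaw base near,far, board",np.round(yaw,2),"len",[np.linalg.norm(v[:2]).round(1) for v in(a,b,c,c2,P["b1"]-P["b4"],P["b2"]-P["b3"])])
y=np.radians((yaw[0]+yaw[1])/2);X=np.array([np.cos(y),np.sin(y)]);Y=np.array([-np.sin(y),np.cos(y)])
# x offset: near edge -95, fence far +87 ; y ends +-250
xs=np.mean([P["nl"][:2]@X+95,P["nr"][:2]@X+95,P["fr"][:2]@X-87,P["tl"][:2]@X-87]);ys=np.mean([P[k][:2]@Y for k in("nl","nr","fr","tl")])
print("xs each",[P["nl"][:2]@X+95,P["nr"][:2]@X+95,P["fr"][:2]@X-87,P["tl"][:2]@X-87],"y",[(P[k][:2]@Y).round(1) for k in("nl","nr","fr","tl")])
O=xs*X+ys*Y;print("yaw",np.degrees(y),"O",O)
L=lambda p:np.r_[(p[:2]-O)@X,(p[:2]-O)@Y,p[2]].round(1)
for k in P:print(k,"local",L(P[k]))
np.savez("f.npz",O=O,X=X,Y=Y)
for n,tu,su in(("long",(138,124),(600,228)),("short",(324,132),(412,156)),("knob",(103,50),(625,320))):
    p,e=two(T,t(*tu),S,s(*su));print(n,p.round(1),e.round(1),L(p))
    print(" top@107",L(onz(T,*t(*tu),107)),"scene@107",L(onz(S,*s(*su),107)))
# leg sides in the top view, and bar back
for u in((150,122),(127,124),(141,45),(155,47),(335,132),(313,133)):print(u,L(onz(T,*t(*u),107)))
```

```text
nl [485.9 274.2  18. ]
nr [ 423.2 -219.    18. ]
fr [ 603.9 -241.6   48. ]
frn [ 581.1 -231.6   48. ]
tl [664.9 255.1  56. ]
tr [627.2 -52.8  56. ]
trn [605.6 -50.   56. ]
tln [640.7 254.6  56. ]
b1 [567.6 107.4  36. ]
b2 [ 567.1 -151.8   36. ]
b3 [ 478.4 -151.4   36. ]
b4 [478.3 107.7  36. ]
slot [447.  -32.9  18. ]
yaw base near,far, board [-7.25 -7.01 -0.1   0.   -7.7 ] len [np.float64(497.1), np.float64(500.4), np.float64(259.3), np.float64(259.1), np.float64(89.2), np.float64(88.8)]
xs each [np.float64(543.1455255290155), np.float64(542.1170041451996), np.float64(542.1792336105319), np.float64(541.1438501535939)] y [np.float64(332.3), np.float64(-164.8), np.float64(-164.8), np.float64(335.6)]
yaw -7.127630489994179 O [548.45243318  16.6643138 ]
nl local [-94.  247.7  18. ]
nr local [ -95.  -249.3   18. ]
fr local [  87.  -249.4   48. ]
frn local [  63.2 -242.3   48. ]
tl local [ 86. 251.  56.]
tr local [ 86.7 -59.1  56. ]
trn local [ 65.  -59.1  56. ]
tln local [ 62.  247.6  56. ]
b1 local [ 7.7 92.4 36. ]
b2 local [  39.4 -164.9   36. ]
b3 local [ -48.7 -175.4   36. ]
b4 local [-80.9  81.7  36. ]
slot local [-94.5 -61.7  18. ]
long [589.8 173.8  92.3] 3.1 [ 21.5 161.1  92.3]
 top@107 [ 20.8 156.  107. ] scene@107 [ 34.1 164.7 107. ]
short [579.4  38.9 104.4] 2.1 [ 28.   25.9 104.4]
 top@107 [ 28.1  24.6 107. ] scene@107 [ 29.9  27.7 107. ]
knob [647.2 204.8  74.1] 4.2 [ 74.6 199.   74.1]
 top@107 [ 70.8 187.8 107. ] scene@107 [101.  204.4 107. ]
(150, 122) [ 23.  147.7 107. ]
(127, 124) [ 20.  163.7 107. ]
(141, 45) [ 77.  161.2 107. ]
(155, 47) [ 76.5 151.1 107. ]
(335, 132) [ 28.9  17.  107. ]
(313, 133) [ 26.7  32.3 107. ]
```

Measurements agree with the given sizes: the base's yaw is −7.1° with origin (548, 17), and the long arm sits at local y ≈ 157. I'll turn the tool to the base's axes, close the fingers and move behind the long stop.

Request:
drive_tool(motion=[[[0,0,0],-0.08,0],[[0,0,0],-0.08,0],[[-0.2,-0.12,0],0,0],[[-0.2,-0.12,0],0,0],[[-0.2,-0.12,0],0,0],[[-0.2,-0.12,0],0,0],[[-0.2,-0.12,0],0,0],[[-0.2,-0.12,0],0,0],[[-0.2,-0.12,0],0,0],[[-0.2,-0.12,0],0,0]])

```text
time_s: 1.1
tcp_pos: [422.8, 337.8, 230.8]
ee_rot: [-180.0, -0.0, 172.9]
contact_force: [0.7, 0.7, -0.2]
finger_gap: -0.2
grip_force: 0.0
```

```bash
cat >> h.py <<'E'
F=np.load("f.npz")
def st():
    o=robot.get_obs();p=o["tcp_pos"];d=p[:2]-F["O"]
    f=o["contact_force"];print("t",o["time_s"],"local",(d@F["X"]).round(1),(d@F["Y"]).round(1),"z",p[2].round(1),"rot",o["ee_rot"].round(2),"F(X,Y,z)",(f[:2]@F["X"]).round(1),(f[:2]@F["Y"]).round(1),f[2].round(1),"gap",round(o["finger_gap"],1))
E
python3 -c "from h import *;st()"
```

```text
t 1.1 local -164.5 303.0 z 230.8 rot [-1.7996e+02 -4.0000e-02  1.7288e+02] F(X,Y,z) 0.6 0.8 -0.2 gap -0.2
```

Request:
drive_tool(motion=[[[-0.23,-0.12,0],0,0],[[-0.23,-0.12,0],0,0],[[-0.23,-0.12,0],0,0],[[-0.23,-0.12,0],0,0],[[-0.23,-0.12,0],0,0],[[-0.23,-0.12,0],0,0],[[-0.23,-0.12,0],0,0],[[-0.23,-0.12,0],0,0],[[0,0,0.25],0,0],[[0,0,0.25],0,0]])

```text
time_s: 2.1
tcp_pos: [680.3, 159.7, 155.8]
ee_rot: [-180.0, 0.2, 172.7]
contact_force: [0.5, 1.7, -0.9]
finger_gap: -0.0
grip_force: 0.0
```

Run:
```python
from h import *
st();im=get_image("top");c=im["color"][150:270,140:340,::-1]
cv2.imwrite("pics/t2.png",cv2.resize(c,None,fx=4,fy=4,interpolation=cv2.INTER_CUBIC))
```

```text
t 2.1 local 113.1 158.3 z 155.8 rot [-180.      0.19  172.69] F(X,Y,z) 0.3 1.8 -0.9 gap -0.0
```

View pics/t2.png

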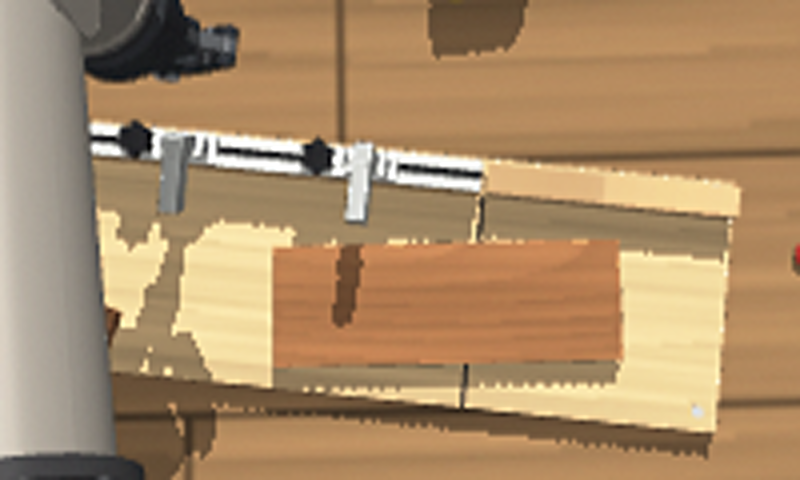

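The arm's link hides the left end, and the fingertip shows near (235, 45). I'll check that against the projected TCP.

Run:
```python
from h import *
import pickle
T=pickle.load(open("top.pkl","rb"))
p=robot.get_obs()["tcp_pos"]
f=lambda q:(np.array(proj(T,q))-[140,150])*4
print(f(p),f(p+[0,0,70]),f(p+[0,0,200]))
O,X,Y=F["O"],F["X"],F["Y"]
for l in((84,157,107),(28,157,107),(65,150,56)):print(l,f(np.r_[O+l[0]*X+l[1]*Y,l[2]]))
```

```text
[169.19279274  79.88100233] [143.81431749  57.65387163] [84.57317259  5.77261108]
(84, 157, 107) [178.66894544 122.36838073]
(28, 157, 107) [168.40589356 200.25993024]
(65, 150, 56) [200.00076331 160.11255722]
```

The projected TCP matches; the protrusion is a gripper knuckle. Going down behind the arm and drawing it over slowly.

Request:
drive_tool(motion=[[[0,0,0.15],0,0],[[0,0,0.15],0,0],[[0,0,0.13],0,0],[[0,-0.01,0],0,0],[[0.02,0,0],0,0],[[0.03,0,0],0,0],[[0.03,0,0],0,0],[[0.03,0,0],0,0],[[0.03,0,0],0,0],[[0.03,0,0],0,0]])

```text
time_s: 3.15
tcp_pos: [652.8, 163.7, 92.4]
ee_rot: [180.0, 0.1, 172.9]
contact_force: [1.1, 0.5, 1.4]
finger_gap: 0.4
grip_force: 0.8
```

```bash
python3 -c "from h import *;st()"
```

```text
t 3.15 local 85.3 158.8 z 92.4 rot [1.7997e+02 9.0000e-02 1.7288e+02] F(X,Y,z) 1.0 0.6 1.4 gap 0.4
```

Request:
drive_tool(motion=[[[0.025,0,0],0,0],[[0.025,0,0],0,0],[[0.025,0,0],0,0],[[0.025,0,0],0,0],[[0.025,0,0],0,0],[[0.025,0,0],0,0],[[0.025,0,0],0,0],[[0.025,0,0],0,0],[[0.025,0,0],0,0],[[0.025,0,0],0,0]])

```text
time_s: 4.15
tcp_pos: [614.8, 168.3, 91.7]
ee_rot: [-180.0, -0.0, 172.9]
contact_force: [0.9, -0.1, 0.8]
finger_gap: -0.3
grip_force: 0.2
```

Run:
```python
from h import *
st();im=get_image("scene");c=im["color"][100:260,230:430,::-1]
cv2.imwrite("pics/s2.png",cv2.resize(c,None,fx=3.75,fy=3.75,interpolation=cv2.INTER_CUBIC))
```

```text
t 4.15 local 47.0 158.7 z 91.7 rot [-1.8000e+02 -3.0000e-02  1.7288e+02] F(X,Y,z) 0.9 0.0 0.8 gap -0.3
```

View pics/s2.png

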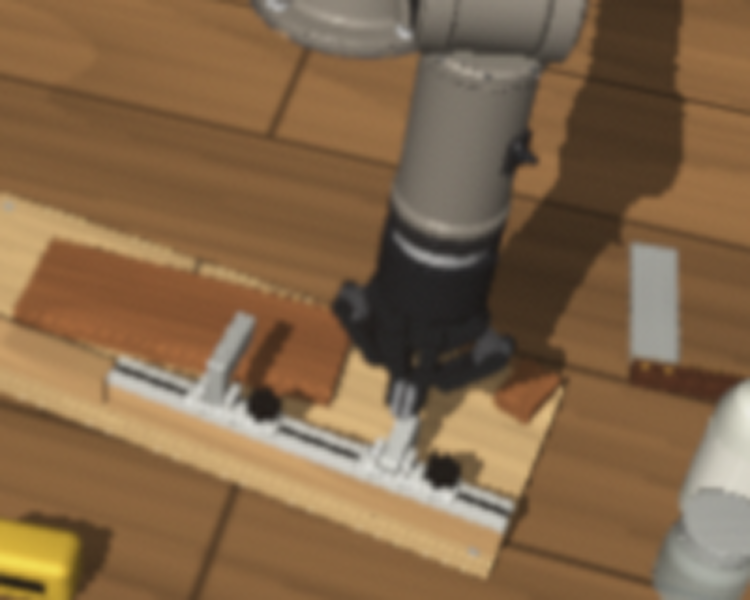

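The arm has swung most of the way over, with the tip on the bar at (403, 400). Pressing level now.

Request:
drive_tool(motion=[[[-0.03,0,0],0,0],[[0,0,0.012],0,0],[[0,0,0.012],0,0],[[0,0,0.012],0,0],[[0,0,0.012],0,0],[[0,0,0.012],0,0],[[0,0,0.012],0,0],[[0,0,0.012],0,0],[[0,0,0.006],0,0],[[0,0,0],0,0]])

```text
time_s: 5.2
tcp_pos: [619.9, 167.6, 78.2]
ee_rot: [180.0, 0.0, 172.9]
contact_force: [-0.2, 0.3, 0.1]
finger_gap: 0.4
grip_force: 0.4
```

```bash
python3 -c "from h import *;st()"
```

```text
t 5.2 local 52.2 158.7 z 78.2 rot [1.8000e+02 1.0000e-02 1.7288e+02] F(X,Y,z) -0.2 0.3 0.1 gap 0.4
```

Request:
drive_tool(motion=[[[0,0,0.003],0,0],[[0,0,0],0,0],[[0,0,0.003],0,0],[[0,0,0],0,0],[[0,0,0.003],0,0],[[0,0,0],0,0],[[0,0,0.003],0,0],[[0,0,0],0,0],[[0,0,0],0,0],[[0,0,0],0,0]])

```text
time_s: 6.2
tcp_pos: [620.0, 167.6, 78.1]
ee_rot: [180.0, 0.0, 172.9]
contact_force: [-3.7, -0.6, 8.1]
finger_gap: -0.3
grip_force: 4.2
```

```bash
python3 -c "from h import *;st()"
```

```text
t 6.2 local 52.3 158.7 z 78.1 rot [1.7997e+02 3.0000e-02 1.7287e+02] F(X,Y,z) -3.6 -1.0 8.1 gap -0.3
```

It's firmly down: 8 N with the bar top at z = 78. Next, up and over to the board's near edge with the fingers half open.

Request:
drive_tool(motion=[[[0,0,-0.28],0,0],[[0,0,-0.28],0,0],[[0.13,-0.16,0],0,0.5],[[0.13,-0.16,0],0,0.5],[[0.13,-0.16,0],0,0.5],[[0.13,-0.16,0],0,0.5],[[0.13,-0.16,0],0,0.5],[[0.13,-0.16,0],0,0.5],[[0.13,-0.16,0],0,0.5],[[0.13,-0.16,0],0,0.5]])

```text
time_s: 7.2
tcp_pos: [440.6, -4.6, 160.3]
ee_rot: [-180.0, 0.1, 172.9]
contact_force: [0.1, -0.8, 0.4]
finger_gap: 42.8
grip_force: 0.0
```

Run:
```python
from h import *
st();im=get_image("scene");c=im["color"][100:260,220:420,::-1]
cv2.imwrite("pics/s3.png",cv2.resize(c,None,fx=3.75,fy=3.75,interpolation=cv2.INTER_CUBIC))
```

```text
t 7.2 local -104.4 -34.5 z 160.3 rot [-1.7999e+02  6.0000e-02  1.7286e+02] F(X,Y,z) 0.2 -0.8 0.4 gap 42.8
```

View pics/s3.png

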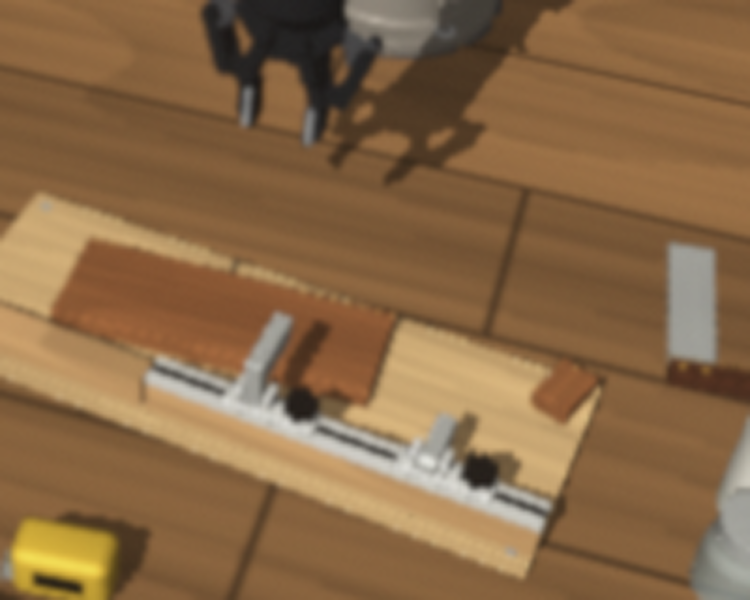

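The wanted stop is down at (440, 430) and the other is still raised at (265, 350). The half-open fingertips are at (247, 125) and (312, 142), so I can check their height against the TCP.

Run:
```python
from h import *
import pickle
S=pickle.load(open("scene.pkl","rb"));O,X,Y=F["O"],F["X"],F["Y"]
for u in((247,127),(312,144)):
    o,d=ray(S,220+(u[0]+.5)/3.75-.5,100+(u[1]+.5)/3.75-.5)
    for xl in(-104,-93):
        s=(xl-(o[:2]-O)@X)/(d[:2]@X);p=o+s*d;print(xl,((p[:2]-O)@Y).round(1),p[2].round(1))
```

```text
-104 -61.7 151.5
-93 -57.5 161.2
-104 -7.5 155.2
-93 -3.9 165.0
```

Request:
drive_tool(motion=[[[0,0,0.25],0,0.5],[[0,0,0.25],0,0.5],[[0,0,0.2],0,0.5],[[0,0,0.15],0,0.5],[[0,0,0.07],0,0.5],[[0,0,0],0,0.5],[[-0.03,0,0],0,0.5],[[-0.03,0,0],0,0.5],[[-0.03,0,0],0,0.5],[[-0.02,0,0],0,0.5]])

```text
time_s: 8.25
tcp_pos: [459.2, -5.6, 23.4]
ee_rot: [180.0, 0.1, 172.9]
contact_force: [-0.7, 0.3, -0.7]
finger_gap: 42.6
grip_force: 0.0
```

```bash
python3 -c "from h import *;st()"
```

```text
t 8.25 local -85.8 -33.2 z 23.4 rot [1.7997e+02 1.4000e-01 1.7287e+02] F(X,Y,z) -0.7 0.2 -0.7 gap 42.6
```

Request:
drive_tool(motion=[[[0,0,0.013],0,0.5],[[-0.015,0,0],0,0.5],[[-0.015,0,0],0,0.5],[[-0.015,0,0],0,0.5],[[-0.015,0,0],0,0.5],[[-0.015,0,0],0,0.5],[[-0.015,0,0],0,0.5],[[-0.015,0,0],0,0.5],[[-0.015,0,0],0,0.5],[[-0.015,0,0],0,0.5]])

```text
time_s: 9.25
tcp_pos: [478.3, -8.3, 20.5]
ee_rot: [-180.0, 0.0, 172.9]
contact_force: [-1.1, 0.5, -0.2]
finger_gap: 42.9
grip_force: 0.6
```

Request:
drive_tool(motion=[[[-0.015,0,0],0,0.5],[[-0.015,0,0],0,0.5],[[-0.015,0,0],0,0.5],[[-0.012,0,0],0,0.5],[[-0.012,0,0],0,0.5],[[-0.012,0,0],0,0.5],[[-0.01,0,0],0,0.5],[[-0.01,0,0],0,0.5],[[0,0,0],0,0.5],[[0,0,0],0,0.5]])

```text
time_s: 10.25
tcp_pos: [493.2, -10.1, 20.7]
ee_rot: [-180.0, 0.1, 172.9]
contact_force: [0.1, 0.3, -0.5]
finger_gap: 42.9
grip_force: 0.3
```

```bash
cat >> h.py <<'E'
def board(im):
    hsv=cv2.cvtColor(im["color"],cv2.COLOR_RGB2HSV);O,X,Y=F["O"],F["X"],F["Y"]
    pol=np.array([proj(im,np.r_[O+a*X+b*Y,36]) for a,b in((-90,-240),(66,-240),(66,170),(-90,170))],np.int32)
    m=np.zeros(hsv.shape[:2],np.uint8);cv2.fillPoly(m,[pol],255)
    b=cv2.inRange(hsv,(5,115,120),(14,255,255))&m
    c=max(cv2.findContours(b,0,2)[0],key=cv2.contourArea)
    P=np.array([onz(im,*p[0],36)[:2] for p in c])-O;P=np.c_[P@X,P@Y]
    r=cv2.minAreaRect(P.astype(np.float32));print("board",r);print(cv2.boxPoints(r).round(1).tolist())
E
python3 - <<'E'
from h import *
import pickle
st();board(pickle.load(open("top.pkl","rb")));board(get_image("top"))
E
```

```text
t 10.25 local -51.5 -33.4 z 20.7 rot [-1.8000e+02  5.0000e-02  1.7287e+02] F(X,Y,z) 0.0 0.3 -0.5 gap 42.9
board ((-19.723995208740234, -41.21122741699219), (89.7437973022461, 258.0146179199219), 6.944442272186279)
[[-79.9000015258789, 81.4000015258789], [-48.70000076293945, -174.6999969482422], [40.400001525878906, -163.8000030517578], [9.199999809265137, 92.30000305175781]]
board ((7.742595672607422, -75.46776580810547), (89.36441040039062, 199.89016723632812), 0.6392394304275513)
[[-38.099998474121094, 24.0], [-35.79999923706055, -175.89999389648438], [53.5, -174.89999389648438], [51.29999923706055, 25.0]]
```

The board is now nearly parallel and its far edge is about 12 mm from the fence, so I'll carry on gently.

Request:
drive_tool(motion=[[[-0.01,0,0],0,0.5],[[-0.01,0,0],0,0.5],[[-0.01,0,0],0,0.5],[[-0.01,0,0],0,0.5],[[-0.01,0,0],0,0.5],[[-0.01,0,0],0,0.5],[[-0.005,0,0],0,0.5],[[-0.005,0,0],0,0.5],[[0,0,0],0,0.5],[[0,0,0],0,0.5]])

```text
time_s: 11.3
tcp_pos: [503.5, -11.5, 20.5]
ee_rot: [-180.0, 0.0, 172.9]
contact_force: [-0.5, -0.7, -0.2]
finger_gap: 42.5
grip_force: 0.7
```

Request:
drive_tool(motion=[[[-0.005,0,0],0,0.5],[[-0.003,0,0],0,0.5],[[-0.003,0,0],0,0.5],[[-0.003,0,0],0,0.5],[[-0.002,0,0],0,0.5],[[0,0,0],0,0.5],[[0,0,0],0,0.5],[[0,0,0],0,0.5],[[0,0,0],0,0.5],[[0,0,0],0,0.5]])

```text
time_s: 12.3
tcp_pos: [505.5, -11.6, 20.5]
ee_rot: [-180.0, -0.0, 172.9]
contact_force: [-1.9, 0.2, -0.8]
finger_gap: 42.9
grip_force: 0.8
```

```bash
python3 -c "
from h import *
st();board(get_image('top'))"
```

```text
t 12.3 local -39.1 -33.4 z 20.5 rot [-1.8000e+02 -1.0000e-02  1.7288e+02] F(X,Y,z) -1.9 -0.1 -0.8 gap 42.9
board ((15.308753967285156, -80.9227294921875), (190.158935546875, 81.24002075195312), 88.90055847167969)
[[-27.100000381469727, -175.1999969482422], [54.099998474121094, -176.8000030517578], [57.70000076293945, 13.399999618530273], [-23.5, 14.899999618530273]]
```

Request:
drive_tool(motion=[[[-0.004,0,0],0,0.5],[[-0.004,0,0],0,0.5],[[-0.004,0,0],0,0.5],[[-0.003,0,0],0,0.5],[[0,0,0],0,0.5],[[0,0,0],0,0.5],[[0,0,0],0,0.5],[[0,0,0],0,0.5],[[0,0,0],0,0.5],[[0,0,0],0,0.5]])

```text
time_s: 13.35
tcp_pos: [505.5, -11.6, 20.5]
ee_rot: [180.0, -0.3, 172.9]
contact_force: [-6.4, 0.7, 5.5]
finger_gap: 42.7
grip_force: 3.5
```

```bash
python3 -c "
from h import *
st()"
```

```text
t 13.35 local -39.1 -33.4 z 20.5 rot [179.99  -0.27 172.88] F(X,Y,z) -6.5 -0.1 5.5 gap 42.7
```

The fence takes up the push (6 N, no more travel), so the board is flush. Backing off and going round to its right end.

Request:
drive_tool(motion=[[[0.02,0,0],0,0.5],[[0.08,0,0],0,0.5],[[0,0,-0.3],0,0],[[0,0,-0.3],0,0],[[-0.1,-0.23,0],0,0],[[-0.1,-0.23,0],0,0],[[-0.1,-0.23,0],0,0],[[-0.1,-0.24,0],0,0],[[-0.1,-0.24,0],0,0],[[0,0,0],0,0]])

```text
time_s: 14.35
tcp_pos: [547.0, -202.9, 111.8]
ee_rot: [-179.5, 0.4, 172.3]
contact_force: [-1.1, -1.2, 0.6]
finger_gap: 0.2
grip_force: 0.0
```

```bash
python3 -c "
from h import *
st()
im=get_image('top');board(im);c=im['color'][150:270,140:340,::-1]
cv2.imwrite('pics/t4.png',cv2.resize(c,None,fx=4,fy=4,interpolation=cv2.INTER_CUBIC))"
```

```text
t 14.35 local 25.8 -218.1 z 111.8 rot [-179.54    0.37  172.32] F(X,Y,z) -1.0 -1.3 0.6 gap 0.2
board ((14.887796401977539, -74.86219024658203), (81.43450927734375, 201.82217407226562), 0.09570605307817459)
[[-26.0, 26.0], [-25.700000762939453, -175.8000030517578], [55.79999923706055, -175.6999969482422], [55.400001525878906, 26.100000381469727]]
```

View pics/t4.png

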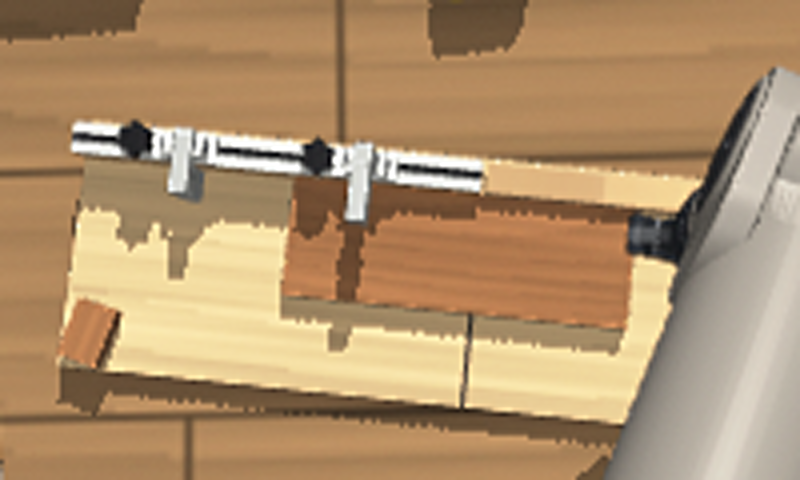

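The board lies flush with its right end at y ≈ −176, so there are about 65 mm to go. The stop is down at (182, 160). Lowering at the end and starting the push.

Request:
drive_tool(motion=[[[0.03,0,0.2],0,0],[[0,0,0.2],0,0],[[0,0,0.15],0,0],[[0,0,0.05],0,0],[[0,0,0],0,0],[[0,0.03,0],0,0],[[0,0.03,0],0,0],[[0,0.02,0],0,0],[[0,0.02,0],0,0],[[0,0.02,0],0,0]])

```text
time_s: 15.4
tcp_pos: [543.6, -174.7, 20.9]
ee_rot: [-180.0, 0.0, 172.9]
contact_force: [-0.0, 0.7, -0.3]
finger_gap: 0.1
grip_force: 0.0
```

```bash
python3 -c "
from h import *
st()
im=get_image('top');board(im)
for u in ((192,132),(191,190),(291,182),(284,296)):
  for z in (78,36):
    p=onz(im,140+(u[0]+.5)/4-.5,150+(u[1]+.5)/4-.5,z)[:2]-F['O'];print(u,z,p@F['X'],p@F['Y'])"
```

```text
t 15.4 local 18.9 -190.5 z 20.9 rot [-1.8000e+02  4.0000e-02  1.7289e+02] F(X,Y,z) -0.1 0.7 -0.3 gap 0.1
board ((14.879739761352539, -70.03894805908203), (81.43450927734375, 192.17568969726562), 0.09570605307817459)
[[-26.0, 26.0], [-25.700000762939453, -166.1999969482422], [55.79999923706055, -166.10000610351562], [55.400001525878906, 26.100000381469727]]
(192, 132) 78 83.257867413817 154.72486912616608
(192, 132) 36 89.41398435383076 164.70916909177419
(191, 190) 78 40.79643681599592 149.9500084420965
(191, 190) 36 45.1924464585523 159.73638132385344
(291, 182) 78 53.76720768224656 78.07724388793422
(291, 182) 36 58.700880520176014 84.88435357485398
(284, 296) 78 -28.666101784205154 73.28984159835625
(284, 296) 36 -27.14944687296116 79.89850432795225
```

Request:
drive_tool(motion=[[[0,0.014,0],0,0],[[0,0.014,0],0,0],[[0,0.014,0],0,0],[[0,0.014,0],0,0],[[0,0.014,0],0,0],[[0,0.014,0],0,0],[[0,0.014,0],0,0],[[0,0.014,0],0,0],[[0,0.014,0],0,0],[[0,0.014,0],0,0]])

```text
time_s: 16.45
tcp_pos: [546.0, -154.0, 20.6]
ee_rot: [-180.0, 0.0, 172.9]
contact_force: [-0.5, -2.3, 0.0]
finger_gap: -0.1
grip_force: 1.2
```

Request:
drive_tool(motion=[[[0,0.014,0],0,0],[[0,0.014,0],0,0],[[0,0.014,0],0,0],[[0,0.014,0],0,0],[[0,0.014,0],0,0],[[0,0.014,0],0,0],[[0,0.014,0],0,0],[[0,0.014,0],0,0],[[0,0.014,0],0,0],[[0,0.014,0],0,0]])

```text
time_s: 17.45
tcp_pos: [548.6, -133.2, 20.6]
ee_rot: [-180.0, 0.0, 172.9]
contact_force: [-0.6, -2.8, 0.6]
finger_gap: 0.0
grip_force: 1.3
```

Run:
```python
from h import *
st()
im=get_image('top');board(im)
hsv=cv2.cvtColor(im["color"],cv2.COLOR_RGB2HSV)
# left end: board (dark or lit) vs light ply along local y at x=-15 and x=10
O,X,Y=F["O"],F["X"],F["Y"]
for xl in(-15,0,15):
    print(xl,[(y,hsv[tuple(int(round(q)) for q in proj(im,np.r_[O+xl*X+y*Y,36])[::-1])].tolist()) for y in range(105,153,4)])
```

```text
t 17.45 local 18.7 -148.7 z 20.6 rot [-180.      0.    172.87] F(X,Y,z) -0.3 -2.8 0.6 gap 0.0
board ((12.57037353515625, -40.50322723388672), (80.76432037353516, 137.56935119628906), 5.654231548309326)
[[-34.400001525878906, 24.0], [-20.799999237060547, -112.9000015258789], [59.5, -105.0], [46.0, 31.899999618530273]]
-15 [(105, [13, 145, 193]), (109, [13, 141, 193]), (113, [13, 144, 199]), (117, [12, 146, 198]), (121, [13, 144, 198]), (125, [22, 86, 244]), (129, [22, 87, 242]), (133, [22, 87, 242]), (137, [22, 87, 242]), (141, [22, 87, 242]), (145, [22, 88, 241]), (149, [22, 87, 243])]
0 [(105, [13, 140, 184]), (109, [13, 146, 184]), (113, [13, 145, 183]), (117, [13, 143, 180]), (121, [15, 125, 214]), (125, [23, 77, 252]), (129, [22, 80, 249]), (133, [22, 80, 248]), (137, [22, 79, 248]), (141, [22, 80, 248]), (145, [22, 78, 249]), (149, [22, 79, 249])]
15 [(105, [13, 142, 181]), (109, [13, 143, 182]), (113, [13, 145, 181]), (117, [13, 144, 175]), (121, [13, 142, 176]), (125, [23, 76, 252]), (129, [23, 77, 250]), (133, [23, 78, 250]), (137, [23, 77, 250]), (141, [23, 76, 252]), (145, [24, 79, 255]), (149, [17, 99, 157])]
```

Request:
drive_tool(motion=[[[0,0.014,0],0,0],[[0,0.014,0],0,0],[[0,0.014,0],0,0],[[0,0.014,0],0,0],[[0,0.014,0],0,0],[[0,0.014,0],0,0],[[0,0.014,0],0,0],[[0,0.014,0],0,0],[[0,0.014,0],0,0],[[0,0.014,0],0,0]])

```text
time_s: 18.5
tcp_pos: [551.1, -112.4, 20.6]
ee_rot: [-180.0, 0.0, 172.9]
contact_force: [-1.5, -3.3, 1.8]
finger_gap: 0.1
grip_force: 1.5
```

Request:
drive_tool(motion=[[[0,0.006,0],0,0],[[0,0.006,0],0,0],[[0,0.006,0],0,0],[[0,0.004,0],0,0],[[0,0.004,0],0,0],[[0,0,0],0,0],[[0,0,0],0,0],[[0,0,0],0,0],[[0,0,0],0,0],[[0,0,0],0,0]])

```text
time_s: 19.5
tcp_pos: [551.6, -108.6, 20.6]
ee_rot: [180.0, 0.0, 172.9]
contact_force: [0.1, -2.5, 1.8]
finger_gap: -0.2
grip_force: 1.3
```

Run:
```python
from h import *
st()
im=get_image('top')
hsv=cv2.cvtColor(im["color"],cv2.COLOR_RGB2HSV)
O,X,Y=F["O"],F["X"],F["Y"]
for xl in(-15,0,15):
    print(xl,[(y,hsv[tuple(int(round(q)) for q in proj(im,np.r_[O+xl*X+y*Y,36])[::-1])].tolist()) for y in range(138,156,2)])
```

```text
t 19.5 local 18.7 -123.9 z 20.6 rot [179.99   0.   172.87] F(X,Y,z) 0.4 -2.4 1.8 gap -0.2
-15 [(138, [13, 145, 194]), (140, [13, 146, 192]), (142, [13, 146, 192]), (144, [12, 144, 197]), (146, [15, 119, 215]), (148, [15, 119, 215]), (150, [22, 86, 244]), (152, [22, 86, 245]), (154, [22, 86, 245])]
0 [(138, [13, 141, 185]), (140, [13, 143, 184]), (142, [13, 147, 175]), (144, [13, 142, 179]), (146, [18, 119, 223]), (148, [23, 74, 254]), (150, [23, 74, 254]), (152, [22, 80, 253]), (154, [23, 81, 255])]
15 [(138, [13, 145, 180]), (140, [13, 145, 180]), (142, [12, 144, 177]), (144, [13, 143, 178]), (146, [13, 143, 176]), (148, [17, 100, 146]), (150, [17, 95, 166]), (152, [17, 95, 166]), (154, [18, 97, 165])]
```

Request:
drive_tool(motion=[[[0,0.004,0],0,0],[[0,0.004,0],0,0],[[0,0.003,0],0,0],[[0,0.003,0],0,0],[[0,0,0],0,0],[[0,0,0],0,0],[[0,0,0],0,0],[[0,0,0],0,0],[[0,0,0],0,0],[[0,0,0],0,0]])

```text
time_s: 20.55
tcp_pos: [551.9, -106.5, 20.6]
ee_rot: [180.0, 0.0, 172.9]
contact_force: [0.4, -2.5, 0.6]
finger_gap: -0.0
grip_force: 1.3
```

Request:
drive_tool(motion=[[[0,0.004,0],0,0],[[0,0.004,0],0,0],[[0,0.003,0],0,0],[[0,0,0],0,0],[[0,0,0],0,0],[[0,0,0],0,0],[[0,0,0],0,0],[[0,0,0],0,0],[[0,0,0],0,0],[[0,0,0],0,0]])

```text
time_s: 21.55
tcp_pos: [552.1, -104.9, 20.6]
ee_rot: [180.0, 0.0, 172.9]
contact_force: [-0.0, -3.1, 0.9]
finger_gap: -0.0
grip_force: 1.4
```

```bash
python3 -c "
from h import *
st()"
```

```text
t 21.55 local 18.7 -120.1 z 20.6 rot [179.99   0.   172.88] F(X,Y,z) 0.4 -3.1 0.9 gap -0.0
```

Request:
drive_tool(motion=[[[0,0.003,0],0,0],[[0,0.003,0],0,0],[[0,0.003,0],0,0],[[0,0.002,0],0,0],[[0,0,0],0,0],[[0,0,0],0,0],[[0,0,0],0,0],[[0,0,0],0,0],[[0,0,0],0,0],[[0,0,0],0,0]])

```text
time_s: 22.55
tcp_pos: [552.4, -103.2, 20.5]
ee_rot: [180.0, 0.0, 172.9]
contact_force: [-0.9, -2.0, 1.6]
finger_gap: 0.1
grip_force: 1.4
```

```bash
python3 -c "
from h import *
st()"
```

```text
t 22.55 local 18.7 -118.5 z 20.5 rot [1.8000e+02 1.0000e-02 1.7287e+02] F(X,Y,z) -0.7 -2.1 1.6 gap 0.1
```

Request:
drive_tool(motion=[[[0,0.003,0],0,0],[[0,0.003,0],0,0],[[0,0.003,0],0,0],[[0,0.003,0],0,0],[[0,0,0],0,0],[[0,0,0],0,0],[[0,0,0],0,0],[[0,0,0],0,0],[[0,0,0],0,0],[[0,0,0],0,0]])

```text
time_s: 23.55
tcp_pos: [552.5, -102.1, 20.6]
ee_rot: [-180.0, 0.0, 172.8]
contact_force: [-0.2, -5.6, 1.5]
finger_gap: 0.0
grip_force: 2.6
```

Run:
```python
from h import *
st()
im=get_image('top');c=im['color'][150:270,140:340,::-1]
cv2.imwrite('pics/t5.png',cv2.resize(c,None,fx=4,fy=4,interpolation=cv2.INTER_CUBIC))
hsv=cv2.cvtColor(im["color"],cv2.COLOR_RGB2HSV)
O,X,Y=F["O"],F["X"],F["Y"]
for xl in(-15,0,15):
    print(xl,[(y,hsv[tuple(int(round(q)) for q in proj(im,np.r_[O+xl*X+y*Y,36])[::-1])].tolist()) for y in range(142,162,2)])
```

```text
t 23.55 local 18.7 -117.4 z 20.6 rot [-1.7996e+02  1.0000e-02  1.7285e+02] F(X,Y,z) 0.5 -5.6 1.5 gap 0.0
-15 [(142, [13, 143, 192]), (144, [12, 142, 199]), (146, [12, 143, 198]), (148, [12, 143, 198]), (150, [13, 145, 197]), (152, [14, 127, 203]), (154, [14, 127, 203]), (156, [23, 85, 252]), (158, [19, 96, 146]), (160, [19, 96, 146])]
0 [(142, [13, 144, 184]), (144, [13, 144, 183]), (146, [13, 145, 183]), (148, [13, 144, 179]), (150, [13, 144, 179]), (152, [13, 139, 194]), (154, [24, 81, 255]), (156, [24, 81, 255]), (158, [18, 98, 158]), (160, [18, 99, 162])]
15 [(142, [13, 144, 181]), (144, [13, 145, 183]), (146, [13, 143, 176]), (148, [13, 143, 176]), (150, [13, 144, 177]), (152, [13, 144, 177]), (154, [16, 108, 167]), (156, [18, 95, 166]), (158, [18, 95, 166]), (160, [18, 100, 166])]
```

View pics/t5.png

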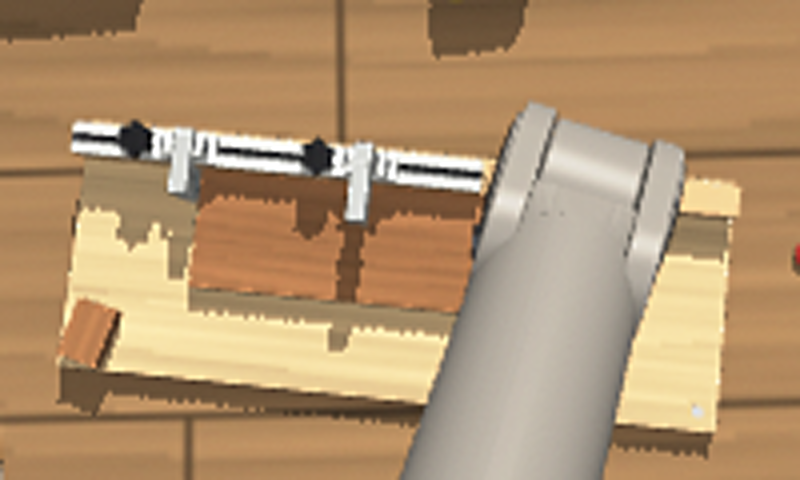

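The force rose to 5.6 N with no more travel, and the board's end meets the stop at about (195, 200). I'll back off, go to the near edge and check that it's square.

Request:
drive_tool(motion=[[[0,-0.03,0],0,0],[[0,-0.1,0],0,0],[[0,0,-0.25],0,0],[[0,0,-0.25],0,0.5],[[0,0,-0.2],0,0.5],[[0.2,0,0],0,0.5],[[0.2,0,0],0,0.5],[[0.2,0.05,0],0,0.5],[[0,0,0],0,0.5],[[0,0,0],0,0.5]])

```text
time_s: 24.6
tcp_pos: [461.7, -101.6, 125.7]
ee_rot: [179.9, 0.0, 172.9]
contact_force: [0.5, 0.1, 0.5]
finger_gap: 42.7
grip_force: 0.0
```

```bash
cat >> h.py <<'E'
def edges(im):
    hsv=cv2.cvtColor(im["color"],cv2.COLOR_RGB2HSV).astype(np.float32);O,X,Y=F["O"],F["X"],F["Y"]
    def cross(a,b,step=.5):  # last board pixel going from a to b (local xy, z=36)
        n=int(np.linalg.norm(np.subtract(b,a))/step);L=np.linspace(a,b,n)
        uv=np.array([proj(im,np.r_[O+l[0]*X+l[1]*Y,36]) for l in L],np.float32)
        s=cv2.remap(hsv,uv[:,0].reshape(-1,1),uv[:,1].reshape(-1,1),cv2.INTER_LINEAR)[:,0]
        i=np.argmax(s[:,1]<115) if (s[:,1]<115).any() else 0;return L[i].round(1)
    print("near x",[(y,cross((0,y),(-45,y))[0]) for y in range(-90,150,20)])
    print("left y",[(x,cross((x,110),(x,170))[1]) for x in(-18,-8,2,12)],"right y",[(x,cross((x,-80),(x,-140))[1]) for x in(-15,0,15,30)])
E
python3 -c "
from h import *
st();edges(get_image('top'))"
```

```text
t 24.6 local -71.4 -128.1 z 125.7 rot [1.7992e+02 3.0000e-02 1.7291e+02] F(X,Y,z) 0.5 0.1 0.5 gap 42.7
near x [(-90, np.float64(-18.7)), (-70, np.float64(-27.3)), (-50, np.float64(-26.3)), (-30, np.float64(-27.3)), (-10, np.float64(-27.3)), (10, np.float64(-26.8)), (30, np.float64(-26.8)), (50, np.float64(-27.3)), (70, np.float64(-27.3)), (90, np.float64(-27.8)), (110, np.float64(-27.3)), (130, np.float64(-27.3))]
left y [(-18, np.float64(153.4)), (-8, np.float64(153.4)), (2, np.float64(153.4)), (12, np.float64(154.4))] right y [(-15, np.float64(-91.6)), (0, np.float64(-96.6)), (15, np.float64(-105.7)), (30, np.float64(-106.2))]
```

The near edge is straight and parallel. I'll seat the board against the fence once more at its middle; earlier contact was at tool x ≈ −39.1.

Request:
drive_tool(motion=[[[0,0.25,0],0,0.5],[[0,0.25,0],0,0.5],[[0,0.25,0],0,0.5],[[0,0.24,0],0,0.5],[[0,0,0.25],0,0.5],[[0,0,0.25],0,0.5],[[0,0,0.15],0,0.5],[[0,0,0.05],0,0.5],[[0,0,0],0,0.5],[[0,0,0],0,0.5]])

```text
time_s: 25.65
tcp_pos: [482.0, 45.1, 21.6]
ee_rot: [180.0, 0.1, 172.9]
contact_force: [-0.0, 0.1, -0.1]
finger_gap: 42.7
grip_force: 0.0
```

Request:
drive_tool(motion=[[[-0.03,0,0],0,0.5],[[-0.03,0,0],0,0.5],[[-0.03,0,0],0,0.5],[[-0.03,0,0],0,0.5],[[-0.03,0,0],0,0.5],[[-0.03,0,0],0,0.5],[[-0.01,0,0],0,0.5],[[0,0,0],0,0.5],[[0,0,0],0,0.5],[[0,0,0],0,0.5]])

```text
time_s: 26.65
tcp_pos: [508.1, 41.6, 20.5]
ee_rot: [-180.0, -0.0, 172.9]
contact_force: [-0.5, -0.5, -1.0]
finger_gap: 42.9
grip_force: 0.0
```

```bash
python3 -c "
from h import *
st()"
```

```text
t 26.65 local -43.1 19.7 z 20.5 rot [-1.8000e+02 -3.0000e-02  1.7288e+02] F(X,Y,z) -0.4 -0.6 -1.0 gap 42.9
```

Request:
drive_tool(motion=[[[-0.008,0,0],0,0.5],[[-0.008,0,0],0,0.5],[[-0.008,0,0],0,0.5],[[-0.006,0,0],0,0.5],[[-0.006,0,0],0,0.5],[[-0.005,0,0],0,0.5],[[0,0,0],0,0.5],[[0,0,0],0,0.5],[[0,0,0],0,0.5],[[0,0,0],0,0.5]])

```text
time_s: 27.65
tcp_pos: [511.7, 41.3, 20.1]
ee_rot: [-180.0, -0.3, 172.9]
contact_force: [-7.0, 1.1, 5.6]
finger_gap: 42.3
grip_force: 3.1
```

```bash
python3 -c "
from h import *
st()"
```

```text
t 27.65 local -39.6 19.9 z 20.1 rot [-179.99   -0.34  172.92] F(X,Y,z) -7.1 0.2 5.6 gap 42.3
```

It's seated: 7 N at the same place as before. Withdrawing well clear for a final check.

Request:
drive_tool(motion=[[[0.02,0,0],0,0.5],[[0.1,0,0],0,0.5],[[0.1,0,0],0,0.5],[[0,0,-0.3],0,0.5],[[0,0,-0.3],0,0.5],[[0,0,-0.3],0,0.5],[[0.3,0,-0.1],0,0.5],[[0.2,0,0],0,0.5],[[0,0,0],0,0.5],[[0,0,0],0,0.5]])

```text
time_s: 28.65
tcp_pos: [408.2, 54.3, 171.0]
ee_rot: [179.9, 0.2, 172.9]
contact_force: [0.5, -0.8, 0.4]
finger_gap: 42.8
grip_force: 0.0
```

Run:
```python
from h import *
st();im=get_image("top");edges(im);a=im["color"][150:270,140:340,::-1]
b=get_image("scene")["color"][140:260,200:400,::-1]
cv2.imwrite("pics/end.png",cv2.resize(np.vstack([a,b]),None,fx=2.5,fy=2.5,interpolation=cv2.INTER_CUBIC))
```

```text
t 28.65 local -143.8 19.9 z 171.0 rot [179.94   0.18 172.89] F(X,Y,z) 0.6 -0.7 0.4 gap 42.8
near x [(-90, np.float64(-27.3)), (-70, np.float64(-26.8)), (-50, np.float64(-26.3)), (-30, np.float64(-27.3)), (-10, np.float64(-27.3)), (10, np.float64(-26.8)), (30, np.float64(-26.8)), (50, np.float64(-27.3)), (70, np.float64(-27.3)), (90, np.float64(-27.8)), (110, np.float64(-27.3)), (130, np.float64(-27.3))]
left y [(-18, np.float64(153.4)), (-8, np.float64(153.4)), (2, np.float64(153.4)), (12, np.float64(154.9))] right y [(-15, np.float64(-105.7)), (0, np.float64(-106.2)), (15, np.float64(-105.7)), (30, np.float64(-106.2))]
```

View pics/end.png

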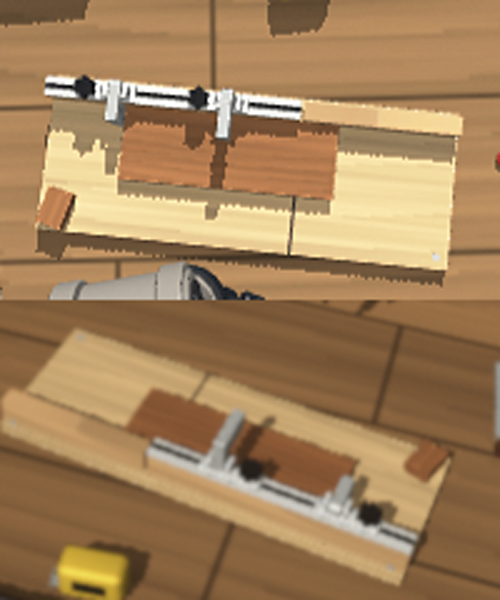

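The board lies along the fence with its end at the lowered stop, (118, 120) in the top half. The near stop is still up at (222, 110), and nothing else has moved. Handing in.

```bash
python3 -c "from cell import robot;print(robot.job_done())"
```

```text
the job is handed in; nothing more can be done
None
```

I flipped down the farther stop and left the nearer one up, then pushed the board flush to the fence and against the lowered stop. I handed the job in at about 29 s, with the robot clear of everything; no verdict came back.

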